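# Find the loose fixture bolt and hold its lock cap open

## Task

One of the three bolts on the board test fixture has come loose. With the fingertips, tap the three bolt heads firmly from above, one after the other from left to right as the robot sees them (all three, even once the loose one is found): the loose one sinks and stays down. Then lift the hinged lock cap of that bolt by its bar to about 45 degrees or more and finish holding it open there so that a colleague can get at the bolt; keep the other two caps shut and leave the things around the fixture where they are.

Things in the scene. Friction and masses are not known exactly. Their poses are not given: they have to be found in the camera images.
- fixture: Fixed grey test fixture: rail 140 x 300 x 45 mm (x, y, z) in front, then a 26 mm high ledge with a green circuit board. Origin under the rail's centre, on the work surface; x away from the robot, y along the rail to the left, z up; yawed up to 0.32 rad. Three equal stations at y = +90 (left), 0, -90 mm: a hexagonal bolt head shows through the window of a hinged aluminium lock cap.
- head_left (a point): Top centre of the left bolt's steel hex head (25 mm across corners), 65 mm above the work surface, 12 mm above the closed cap, at fixture x = +12 mm. Tap from above with closed fingertips, about 5 to 8 N: the loose bolt (slips from about 2 N) sinks 6 mm and stays down, head still 6 mm above the cap; a tight one stays within 1 mm. All look alike before.
- bolt_left (a joint): How far the left bolt has sunk, m: 0 at the start, 0.006 fully down.
- bar_left (a point): Middle of the left cap's lift bar: level round steel bar along fixture y, 10 mm thick, 42 mm free between its end posts, axis 88 mm above the work surface when closed. 30 mm free beneath it down to the cap, 43 mm from bar to bolt head, open on the robot's side. It can turn between finger pads that close along fixture x.
- cap_left (a joint): Opening of the left lock cap, rad: 0 closed (flat on the rail); the bar side swings up and away from the robot; stop at 1.25. Cap 104 x 60 x 6 mm with a 34 x 32 mm window; a light spring and its weight (about 2 N at the bar) shut it when let go.
- hinge_left (a point): Middle of the left cap's hinge axis (along the fixture's y), at the cap's far side, 50 mm above the work surface; the bar is 99 mm towards -x and 38 mm above it when closed.
- head_middle (a point): Top centre of the middle bolt's steel hex head (25 mm across corners), 65 mm above the work surface, 12 mm above the closed cap, at fixture x = +12 mm. Tap from above with closed fingertips, about 5 to 8 N: the loose bolt (slips from about 2 N) sinks 6 mm and stays down, head still 6 mm above the cap; a tight one stays within 1 mm. All look alike before.
- bolt_middle (a joint): How far the middle bolt has sunk, m: 0 at the start, 0.006 fully down.
- bar_middle (a point): Middle of the middle cap's lift bar: level round steel bar along fixture y, 10 mm thick, 42 mm free between its end posts, axis 88 mm above the work surface when closed. 30 mm free beneath it down to the cap, 43 mm from bar to bolt head, open on the robot's side. It can turn between finger pads that close along fixture x.
- cap_middle (a joint): Opening of the middle lock cap, rad: 0 closed (flat on the rail); the bar side swings up and away from the robot; stop at 1.25. Cap 104 x 60 x 6 mm with a 34 x 32 mm window; a light spring and its weight (about 2 N at the bar) shut it when let go.
- hinge_middle (a point): Middle of the middle cap's hinge axis (along the fixture's y), at the cap's far side, 50 mm above the work surface; the bar is 99 mm towards -x and 38 mm above it when closed.
- head_right (a point): Top centre of the right bolt's steel hex head (25 mm across corners), 65 mm above the work surface, 12 mm above the closed cap, at fixture x = +12 mm. Tap from above with closed fingertips, about 5 to 8 N: the loose bolt (slips from about 2 N) sinks 6 mm and stays down, head still 6 mm above the cap; a tight one stays within 1 mm. All look alike before.
- bolt_right (a joint): How far the right bolt has sunk, m: 0 at the start, 0.006 fully down.
- bar_right (a point): Middle of the right cap's lift bar: level round steel bar along fixture y, 10 mm thick, 42 mm free between its end posts, axis 88 mm above the work surface when closed. 30 mm free beneath it down to the cap, 43 mm from bar to bolt head, open on the robot's side. It can turn between finger pads that close along fixture x.
- cap_right (a joint): Opening of the right lock cap, rad: 0 closed (flat on the rail); the bar side swings up and away from the robot; stop at 1.25. Cap 104 x 60 x 6 mm with a 34 x 32 mm window; a light spring and its weight (about 2 N at the bar) shut it when let go.
- hinge_right (a point): Middle of the right cap's hinge axis (along the fixture's y), at the cap's far side, 50 mm above the work surface; the bar is 99 mm towards -x and 38 mm above it when closed.
- spool: Loose metal solder spool, upright, 48 mm diameter, 50 mm high, left of the fixture; bystander, leave it alone. Origin under its middle.
- jar: Loose small amber glass jar, 44 mm diameter, 50 mm high, right of the fixture; bystander, leave it alone. Origin under its middle.
- tray: Loose black open parts tray, 110 x 70 x 22 mm, left of the fixture; bystander, leave it alone. Origin under its middle.
- driver: Loose screwdriver with a black handle, 160 mm long, lying right of the fixture; bystander, leave it alone. Origin near its middle.

How it is judged:
By the outcome, as a careful person would: the job done as asked, in the order asked, and still so for the second after the job is handed in, while the arm keeps its last pose, push and grip.
It also fails if it takes over 48 s, if anything falls off the work surface, if the arm or the gripper's body presses on something with over 40 N, if the wrist force passes 120 N, or if a joint passes its speed limit or range.

## Robot

A 6-joint arm with a two-finger parallel gripper is mounted at the origin on the work surface. World frame = base frame: x ahead of the robot, y to its left, z up, the work surface at z = 0. Lengths are in m, angles in rad, forces in N, time in s.
With the tool pointing down it reaches from about 0.3 to 0.875 m from the base axis. Payload 6.4 kg.
Tool frame: the origin (TCP) lies on the front face of the gripper's body, between the roots of the fingers; the fingertips stand 73 mm ahead of it and the grasp point (between the pads) lies ctrl.pinch_z ahead of it (ctrl.pinch_z is the distance from the TCP to the grasp point, in m); z points along the fingers, x is the direction in which the jaws open and shut, and the axes are right-handed (so a half turn about z gives the same grasp; the last joint's range is limited). The gripper opens to 85 mm and grips with 20 to 120 N. Pads are 22 mm wide; open, the fingers measure 114 mm over their backs; the gripper's body (76 mm by 85 mm) begins 54 mm behind the grasp point. The pads swing forward as they close: fully open they stand 13 mm farther back than shut.
Start: joints at [-1.553, 0.181, 1.607, -0, 1.354, -0.206], TCP at [0.128, -0.561, 0.304] pointing down, gripper open.
Joint ranges: [-2.99, 2.99], [-0.89, 2.07], [0.3, 2.58], [-1.14, 4.28], [0, 2.63], [-3.12, 3.12]. Speed limits (rad/s): [2.57, 2.57, 3.01, 3.14, 3.14, 3.14].

## Interface

Orientations are given as a unit quaternion [w, x, y, z].
In Python, from bench import ctrl gives the robot as it stands.
- The arm moves only by the tool move_arm, never from a script. Its argument "rows" is text: rows parted by semicolons, each of 7 numbers parted by spaces: the shift along the tool's x, y, z in cm, then the turn, a rotation vector about the tool's x, y, z in degrees, then the opening, from 0 (shut) to 1 (fully open). In form: x y z rx ry rz grip; .... A call has 1 to 20 rows; each row shifts and turns the commanded pose from where the row before left it, along the tool's axes as they then stand; what a row does not reach is not made up. A row lasts 1/10 s, in which the tool goes at most 50 mm and 8.59 degrees, less where a joint would pass 70% of its speed; a pose out of reach is approached as far as the arm can. A call with a gripper value outside its range is refused whole. The fingers move at their own pace and stop on an object; the grip force is fixed at half the most. Time passes only in rows, so rows that do not move let the fingers close. It gives the time, the measured TCP pose, the force and the opening at its end, in the units of the state.
- ctrl.get_obs(): the state, without advancing time (a new reading comes with each control period).
- ctrl.camera(name): name is "scene" or "side" or "wrist"; returns a dict with "color" (400x640x3 uint8, blue, green, red), "fx", "fy", "cx", "cy" (pixels), "rvec" (rotation vector, rad) and "tvec" (3), from world to camera coordinates, as OpenCV has them. Camera axes: x right, y down, z forward; pixel columns grow to the right and rows downward; lengths in m; the calibration is good to about 2 mm. The wrist camera is an equidistant fisheye: a pixel r from the principal point sees the ray r / f radians off the axis. A picture is of the moment at which its call begins. There is no depth.
- ctrl.hand_in(): hands the job in, once; it reports no verdict.
Trained networks look in the newest picture that a camera, given by its name, has taken for a name from the list of things; names that differ only in an ending like _2 or _b are one class to them, and where a whole thing is asked for, a point or a joint stands for the part that bears it (a point fixed in the world has none). Each returns a list of dicts, best first, with "confidence" (0 to 1); they miss things now and then, are a little off and sometimes report something else, mostly with a low value. They report only what shows in the picture. A call takes as long as a camera call.
- ctrl.look_for(camera, query): "bbox" ([left, top, right, bottom] in pixels, round what is visible of it).
- ctrl.trace(camera, query): "region" (400x640 bool, what is visible of it) and "bbox" ([left, top, right, bottom] in pixels, round what is visible of it).
The state is a dict: "time_s": time; "q": joint angles; "dq": joint speeds; "joint_efforts": joint torques, N m; "eef_pos": TCP position; "eef_rot": TCP orientation; "wrist_force": force on the tool from outside, world axes, zero at the start; "torque": the same for the moment, N m; "opening": opening from 0.0 (shut) to 1.0 (fully open).
Only numpy, scipy, OpenCV 4.12 (cv2) and the standard library are available. Lean on these libraries where they do the work, as an engineer would, in place of code of your own. Each camera call takes 0.05 s, during which the arm holds its last target.

## Working session

There is one attempt and no reset: what is moved stays moved. The work goes in short steps, Python scripts to look and compute and a tool call to move; the robot and the scene stay as the last step left them, time stands still between calls to the robot, and variables do not carry over. Pictures are saved under pics/ and viewed, and the job is handed in when it is done.

Besides the shell and the picture viewer there is one more tool, called after ">>>" as name(argument=value, ...) on one line, values as JSON. move_arm: Moves the arm, as the interface text tells. Its arguments: {"type":"object","properties":{"rows":{"type":"string"}},"required":["rows"]}

```bash
ls; mkdir -p pics
python3 - <<'E'
from bench import ctrl
import cv2
print(ctrl.get_obs(), ctrl.pinch_z)
for c in ["scene","side","wrist"]:
    d=ctrl.camera(c); cv2.imwrite(f"pics/{c}0.png",d["color"])
    print(c,{k:v for k,v in d.items() if k!="color"})
    for q in ["fixture","head_left","bar_left"]:
        print(q,[(r["bbox"],r["confidence"]) for r in ctrl.look_for(c,q)][:4])
E
```

```text
pics
{'time_s': 0.0, 'q': array([-1.55329658e+00,  1.81570895e-01,  1.60803586e+00,  3.49972644e-05,
        1.35380999e+00, -2.06301216e-01]), 'dq': array([-1.23977884e-03,  6.81307152e-05,  6.25810267e-04,  7.62623906e-04,
       -1.19693861e-04, -9.53325504e-04]), 'joint_efforts': array([ 2.18721267e-03, -4.44861138e+01, -3.51343274e+01, -2.66989318e-04,
        8.69856711e-03,  1.49880321e-05]), 'eef_pos': array([ 0.12763089, -0.5602041 ,  0.3029538 ]), 'eef_rot': array([-7.13719373e-04,  7.81642180e-01, -6.23726439e-01, -5.68085617e-04]), 'wrist_force': array([-0.68283119, -0.10701282,  0.00351566]), 'torque': array([-0.04132016,  0.04376227,  0.01404369]), 'opening': 1.0021171490683818} 0.0539
scene {'fx': 463.85525291436045, 'fy': 463.85525291436045, 'cx': 316.7405663113667, 'cy': 196.6522489570661, 'rvec': array([ 1.3103468 ,  2.27868342, -0.90139804]), 'tvec': array([ 0.28589098, -0.31506837,  1.39316323])}
fixture [([251.4, 163.8, 422.1, 307.4], 0.93)]
head_left []
bar_left [([362.3, 197.5, 409.0, 252.3], 0.97)]
side {'fx': 435.2397248574397, 'fy': 435.2397248574397, 'cx': 315.27116235908176, 'cy': 204.0691519822758, 'rvec': array([ 2.42633369, -0.2751883 ,  0.08548972]), 'tvec': array([-0.54972568,  0.15525934,  0.84633974])}
fixture [([269.8, 146.6, 391.3, 264.0], 0.76)]
head_left []
bar_left [([286.1, 267.1, 370.9, 288.3], 0.72)]
wrist {'fx': 309.70691628693146, 'fy': 309.70691628693146, 'cx': 320.2465920818387, 'cy': 199.15465405888503, 'rvec': array([-2.28699058,  1.82715717,  0.23893187]), 'tvec': array([-0.5760169 , -0.0318465 ,  0.37769199])}
fixture []
head_left []
bar_left []
```

View pics/scene0.png

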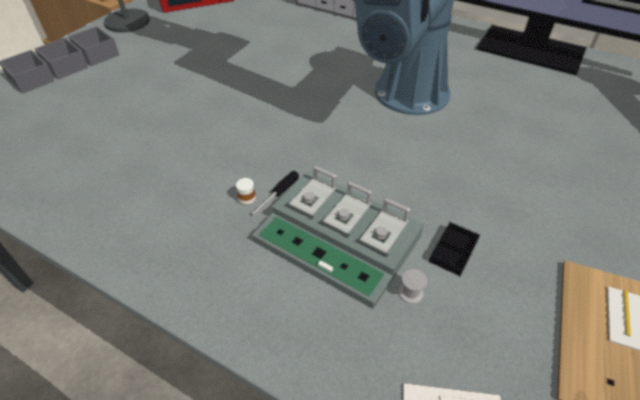

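View pics/side0.png

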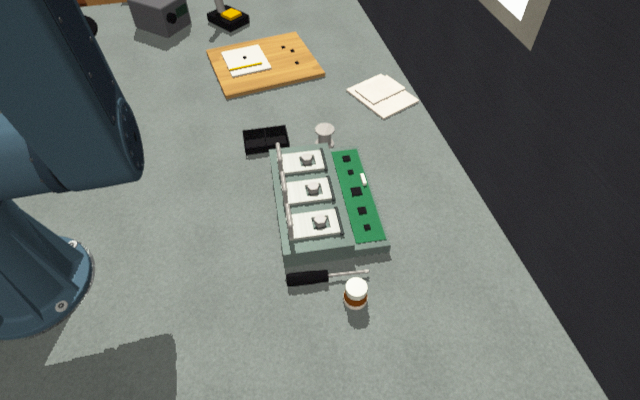

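The scene picture shows the bolt heads at about (381,232) left, (344,214) middle and (309,197) right. In the side picture they are at (306,160), (313,188) and (320,222). I'll zoom in to get more exact pixels.

Run:
```python
import cv2
a=cv2.imread("pics/scene0.png")[155:315,235:435]; cv2.imwrite("pics/sz.png",cv2.resize(a,None,fx=4,fy=3.75,interpolation=cv2.INTER_CUBIC)[:600])
a=cv2.imread("pics/side0.png")[135:275,255:405]; cv2.imwrite("pics/dz.png",cv2.resize(a,None,fx=4,fy=4,interpolation=cv2.INTER_CUBIC))
```

```text
(no output)
```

View pics/sz.png

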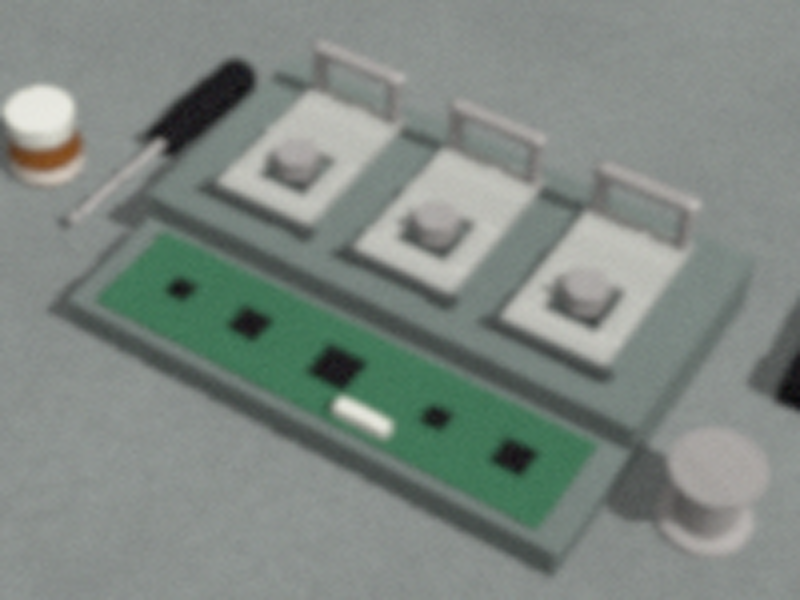

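View pics/dz.png

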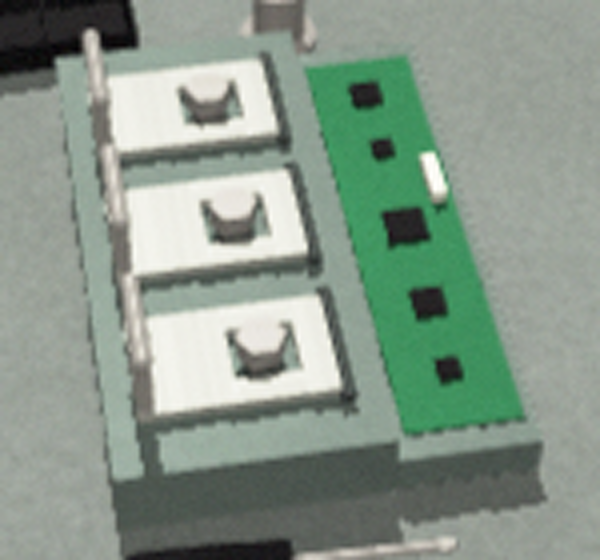

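```bash
cat > h.py <<'E'
import numpy as np, cv2
from scipy.optimize import least_squares
Z=dict(hl=(12,90,65),hm=(12,0,65),hr=(12,-90,65),bl=(-31,90,88),bm=(-31,0,88),br=(-31,-90,88),
 cln=(-70,150,45),clf=(70,150,45),crn=(-70,-150,45),crf=(70,-150,45))
def W(p,n,dbx=0):
    x,y,z=np.array(Z[n])/1000.
    if n[0]=='b': x+=dbx
    c,s=np.cos(p[2]),np.sin(p[2])
    return np.array([p[0]+c*x-s*y,p[1]+s*x+c*y,z])
E
python3 - <<'E'
from h import *
from bench import ctrl
S=dict(hl=(585,285),hm=(437,218),hr=(298,155),bl=(648,185),bm=(498,121),br=(359,61),clf=(635,430),cln=(752,262),crn=(278,75),crf=(152,198))
D=dict(hl=(211,83),hm=(236,205),hr=(263,334),bl=(95,68),bm=(116,182),br=(136,315),crn=(113,483),crf=(397,441),cln=(58,58),clf=(290,36))
S={k:(u/4+235,v/3.75+155) for k,(u,v) in S.items()}
D={k:(u/4+255,v/4+135) for k,(u,v) in D.items()}
cs={}
for c in("scene","side"):
    d=ctrl.camera(c); cs[c]=(d["rvec"],d["tvec"],np.array([[d["fx"],0,d["cx"]],[0,d["fy"],d["cy"]],[0,0,1]]))
def res(p,use):
    r=[]
    for c,O in use:
        for k,v in O.items():
            q=cv2.projectPoints(W(p,k,p[3])[None],*cs[c],None)[0].ravel(); r+=list(q-v)
    return np.array(r)
for use in ([("scene",S)],[("side",D)],[("scene",S),("side",D)]):
    f=least_squares(lambda p:res(p,use),[.5,-.1,0,0],loss="soft_l1")
    print(f.x,np.sqrt(np.mean(f.fun**2)))
    print(res(f.x,use).reshape(-1,2).round(1).tolist())
print(W(f.x,'hl'),W(f.x,'hm'),W(f.x,'hr'),W(f.x,'bl',f.x[3]))
E
```

```text
[ 0.56806858  0.07487741 -0.0512486  -0.02159421] 1.2681146607952734
[[0.4, 0.4], [-0.5, 0.1], [-1.2, -0.1], [0.2, -0.2], [0.1, -0.0], [-0.4, 0.2], [0.3, 0.8], [0.9, -0.8], [2.3, -4.3], [-1.9, 0.0]]
[ 0.56414139  0.07011485 -0.06621853 -0.01839656] 0.6939872051319427
[[-0.4, 0.6], [-0.5, -0.7], [-0.3, 0.1], [0.6, -0.1], [-0.2, 1.1], [-0.1, 1.6], [-0.1, -0.7], [0.8, -0.0], [-0.2, -0.4], [0.6, -1.6]]
[ 0.5654112   0.07334686 -0.06226569 -0.01936945] 1.3896872823506585
[[-0.1, -0.5], [-0.6, -1.0], [-0.9, -1.4], [-0.4, -0.2], [-0.3, -0.3], [-0.5, -0.4], [-0.6, -0.1], [0.7, -1.3], [3.0, -5.5], [-1.7, -1.6], [-0.3, -0.4], [-0.2, -1.9], [0.1, -1.3], [0.3, -1.0], [-0.3, -0.0], [-0.1, 0.3], [0.6, -2.1], [1.3, -1.7], [-0.1, -1.3], [0.6, -2.6]]
[0.58298824 0.16242575 0.065     ] [0.57738795 0.07260016 0.065     ] [ 0.57178766 -0.01722543  0.065     ] [0.52073965 0.16630672 0.088     ]
```

>>> move_arm(rows="-3.24 -3.62 0 0 0 0 0;-3.24 -3.62 0 0 0 0 0;-3.24 -3.62 0 0 0 0 0;-3.24 -3.62 0 0 0 0 0;-3.24 -3.62 0 0 0 0 0;-3.24 -3.62 0 0 0 0 0;-3.24 -3.62 0 0 0 0 0;-3.24 -3.62 0 0 0 0 0;-3.24 -3.62 0 0 0 0 0;-3.24 -3.62 0 0 0 0 0;-3.24 -3.62 0 0 0 0 0;-3.24 -3.62 0 0 0 0 0;-3.24 -3.62 0 0 0 0 0;-3.24 -3.62 0 0 0 0 0;-3.24 -3.62 0 0 0 0 0;-3.24 -3.62 0 0 0 0 0;0 0 0 0 0 -8.2 0;0 0 0 0 0 -8.2 0;0 0 0 0 0 -8.2 0;0 0 0 0 0 -8.2 0")

```text
time_s: 2.7
eef_pos: [0.5774, 0.0736, 0.3037]
eef_rot: [0.0, 0.927, -0.375, -0.0]
wrist_force: [-0.0, -0.8, -0.4]
opening: 0.001
```

>>> move_arm(rows="0 0 0 0 0 -8.2 0;0 0 0 0 0 -8.2 0;0 0 0 0 0 -8.2 0;0 0 0 0 0 -8.2 0;0 0 0 0 0 -8.2 0;0 0 0 0 0 0 0;0 0 0 0 0 0 0")

```text
time_s: 3.4
eef_pos: [0.5773, 0.0733, 0.3039]
eef_rot: [-0.0, 1.0, -0.031, 0.0]
wrist_force: [0.1, -0.5, 0.6]
opening: -0.003
```

Run:
```python
from bench import ctrl
from h import *
d=ctrl.camera("wrist"); cv2.imwrite("pics/w1.png",d["color"])
print({k:v for k,v in d.items() if k!="color"}); 
R=cv2.Rodrigues(d["rvec"])[0]; print("cam",-R.T@d["tvec"]); o=ctrl.get_obs();print(o["eef_pos"],o["eef_rot"],o["wrist_force"])
from scipy.spatial.transform import Rotation as Ro
q=o["eef_rot"];print(Ro.from_quat([*q[1:],q[0]]).as_matrix().round(3))
```

```text
{'fx': 309.70691628693146, 'fy': 309.70691628693146, 'cx': 320.2465920818387, 'cy': 199.15465405888503, 'rvec': array([-2.87749569,  0.09197808,  0.01138751]), 'tvec': array([-0.57268649,  0.07185769,  0.4061306 ])}
cam [0.58248085 0.13799015 0.37383176]
[0.57733671 0.07336951 0.30390125] [-1.16189070e-05  9.99514305e-01 -3.11633387e-02  9.10257423e-06] [-0.95310312  0.4152896  -0.24912598]
[[ 0.998 -0.062  0.   ]
 [-0.062 -0.998  0.   ]
 [ 0.    -0.    -1.   ]]
```

View pics/w1.png

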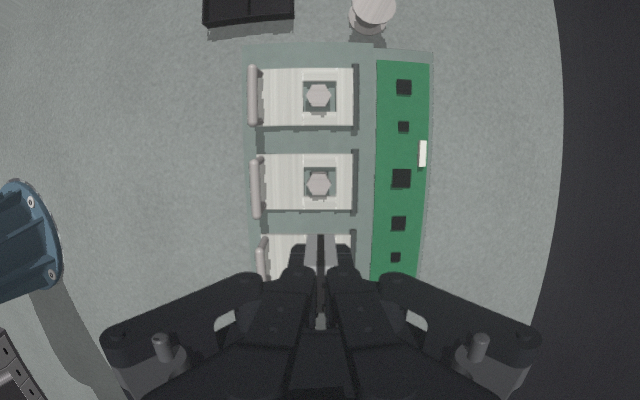

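In the wrist view the left head is at (318,96), the middle head at (318,184), and the bars at (253,95) and (257,188). The right head is hidden behind the gripper.

```bash
cat >> h.py <<'E'
def ray(d,u,v,z):
    x,y=(u-d["cx"])/d["fx"],(v-d["cy"])/d["fy"]; r=np.hypot(x,y)
    R=cv2.Rodrigues(np.array(d["rvec"]))[0]
    k=R.T@np.array([x/r*np.sin(r),y/r*np.sin(r),np.cos(r)]); c=-R.T@np.array(d["tvec"])
    return c+k*(z-c[2])/k[2]
E
python3 - <<'E'
from bench import ctrl
from h import *
d=ctrl.camera("wrist")
g=cv2.resize(d["color"][50:250,230:380],None,fx=4,fy=3,interpolation=cv2.INTER_CUBIC);cv2.imwrite("pics/wz.png",g)
for n,u,v,z in [("hl",318,95.5,.065),("hm",318,184,.065),("bl",253,95,.088),("bm",256.5,188,.088)]: print(n,ray(d,u,v,z).round(4))
for q in("head_left","bar_left"):
  for r in ctrl.trace("wrist",q):
    ys,xs=np.nonzero(r["region"]);u,v=xs.mean(),ys.mean();print(q,r["confidence"],r["bbox"],u,v,ray(d,u,v,.065 if q[0]=='h' else .088).round(4))
E
```

```text
hl [0.5818 0.1603 0.065 ]
hm [0.5761 0.0712 0.065 ]
bl [0.5222 0.1644 0.088 ]
bm [0.5173 0.0762 0.088 ]
head_left 0.92 [307.0, 85.2, 330.8, 107.0] 318.31159420289856 95.22463768115942 [0.5821 0.1606 0.065 ]
bar_left 0.62 [247.1, 63.4, 352.4, 127.8] 295.70724249952224 96.62220523600229 [0.5616 0.1591 0.088 ]
```

View pics/wz.png

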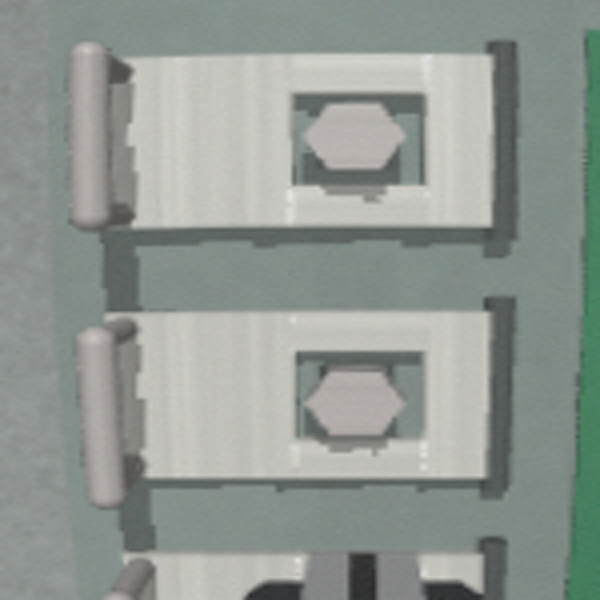

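>>> move_arm(rows="-0.03 -4.4 0 0 0 0 0;-0.04 -4.36 0 0 0 0 0;0 0 4.5 0 0 0 0;0 0 4.5 0 0 0 0;0 0 4 0 0 0 0;0 0 2 0 0 0 0;0 0 1 0 0 0 0;0 0 0 0 0 0 0;0 0 0 0 0 0 0;0 0 0 0 0 0 0")

```text
time_s: 4.6
eef_pos: [0.583, 0.1609, 0.1459]
eef_rot: [-0.0, 1.0, -0.03, 0.002]
wrist_force: [-0.3, -0.6, -0.1]
opening: -0.0
```

>>> move_arm(rows="0 0 0.1 0 0 0 0;0 0 0.1 0 0 0 0;0 0 0 0 0 0 0;0 0 0 0 0 0 0")

```text
time_s: 5.0
eef_pos: [0.5818, 0.1608, 0.142]
eef_rot: [-0.0, 1.0, -0.029, 0.0]
wrist_force: [-0.0, -0.0, -0.1]
opening: -0.002
```

>>> move_arm(rows="0 0 0.1 0 0 0 0;0 0 0.1 0 0 0 0;0 0 0.1 0 0 0 0;0 0 0 0 0 0 0")

```text
time_s: 5.4
eef_pos: [0.5816, 0.1608, 0.1386]
eef_rot: [0.0, 1.0, -0.029, -0.0]
wrist_force: [-0.2, 0.8, -0.0]
opening: -0.0
```

>>> move_arm(rows="0 0 0.1 0 0 0 0;0 0 0 0 0 0 0")

```text
time_s: 5.6
eef_pos: [0.5818, 0.1608, 0.1378]
eef_rot: [0.0, 1.0, -0.029, -0.0]
wrist_force: [-0.2, -0.4, -0.8]
opening: 0.001
```

>>> move_arm(rows="0 0 0.05 0 0 0 0;0 0 0 0 0 0 0")

```text
time_s: 5.8
eef_pos: [0.5818, 0.1609, 0.1374]
eef_rot: [-0.0, 1.0, -0.029, -0.0]
wrist_force: [-0.5, 0.5, -0.1]
opening: -0.002
```

>>> move_arm(rows="0 0 0.05 0 0 0 0;0 0 0 0 0 0 0")

```text
time_s: 6.0
eef_pos: [0.5818, 0.1609, 0.1373]
eef_rot: [0.0, 1.0, -0.029, 0.0]
wrist_force: [-2.2, -0.3, 4.4]
opening: 0.003
```

>>> move_arm(rows="0 0 0.04 0 0 0 0;0 0 0 0 0 0 0")

```text
time_s: 6.2
eef_pos: [0.5819, 0.1608, 0.1373]
eef_rot: [0.0, 1.0, -0.029, 0.0]
wrist_force: [-2.8, -1.1, 7.6]
opening: 0.001
```

Left is tight: 7.6 N with no sinking. Next is the middle bolt.

>>> move_arm(rows="0 0 -1 0 0 0 0;0 0 -1 0 0 0 0;0 4.5 0 0 0 0 0;0 4.45 0 0 0 0 0;0 0 0 0 0 0 0;0 0 0.8 0 0 0 0;0 0 0.8 0 0 0 0;0 0 0.2 0 0 0 0;0 0 0 0 0 0 0;0 0 0 0 0 0 0")

```text
time_s: 7.2
eef_pos: [0.5764, 0.0723, 0.1382]
eef_rot: [-0.0, 1.0, -0.029, -0.0]
wrist_force: [-0.5, 0.7, 1.0]
opening: -0.004
```

>>> move_arm(rows="0 0 0.05 0 0 0 0;0 0 0.05 0 0 0 0;0 0 0 0 0 0 0;0 0 0 0 0 0 0")

```text
time_s: 7.6
eef_pos: [0.5766, 0.0715, 0.1376]
eef_rot: [-0.0, 1.0, -0.029, 0.0]
wrist_force: [0.3, -0.4, -0.2]
opening: -0.002
```

>>> move_arm(rows="0 0 0.05 0 0 0 0;0 0 0 0 0 0 0")

```text
time_s: 7.8
eef_pos: [0.5765, 0.0714, 0.137]
eef_rot: [-0.0, 1.0, -0.03, -0.0]
wrist_force: [-0.4, 0.5, 1.5]
opening: 0.0
```

>>> move_arm(rows="0 0 0.05 0 0 0 0;0 0 0 0 0 0 0")

```text
time_s: 8.0
eef_pos: [0.5765, 0.0714, 0.1366]
eef_rot: [0.0, 1.0, -0.03, 0.0]
wrist_force: [-0.2, 0.1, 1.0]
opening: 0.001
```

>>> move_arm(rows="0 0 0.04 0 0 0 0;0 0 0 0 0 0 0")

```text
time_s: 8.2
eef_pos: [0.5765, 0.0715, 0.1361]
eef_rot: [0.0, 1.0, -0.029, 0.0]
wrist_force: [0.3, -0.6, 2.0]
opening: 0.003
```

>>> move_arm(rows="0 0 0.1 0 0 0 0;0 0 0.1 0 0 0 0;0 0 0 0 0 0 0")

```text
time_s: 8.5
eef_pos: [0.5765, 0.0715, 0.1339]
eef_rot: [-0.0, 1.0, -0.029, 0.0]
wrist_force: [0.2, 0.2, 0.5]
opening: -0.001
```

>>> move_arm(rows="0 0 0.1 0 0 0 0;0 0 0.1 0 0 0 0;0 0 0 0 0 0 0")

```text
time_s: 8.8
eef_pos: [0.5765, 0.0715, 0.1319]
eef_rot: [-0.0, 1.0, -0.029, 0.0]
wrist_force: [1.2, 0.6, -0.1]
opening: 0.002
```

>>> move_arm(rows="0 0 0.05 0 0 0 0;0 0 0.05 0 0 0 0;0 0 0 0 0 0 0")

```text
time_s: 9.1
eef_pos: [0.5766, 0.0715, 0.1316]
eef_rot: [0.0, 1.0, -0.029, 0.0]
wrist_force: [-1.7, 0.6, 5.7]
opening: 0.002
```

>>> move_arm(rows="0 0 0.05 0 0 0 0;0 0 0 0 0 0 0")

```text
time_s: 9.3
eef_pos: [0.5766, 0.0715, 0.1316]
eef_rot: [0.0, 1.0, -0.029, -0.0]
wrist_force: [-4.0, 0.1, 8.9]
opening: -0.001
```

Middle is the loose one: it sank about 5.7 mm and bottomed out. The right bolt still needs its tap.

>>> move_arm(rows="0 0 -1 0 0 0 0;0 0 -1.6 0 0 0 0;0 4.5 0 0 0 0 0;0 4.45 0 0 0 0 0;0 0 0 0 0 0 0;0 0 0.8 0 0 0 0;0 0 0.8 0 0 0 0;0 0 0.2 0 0 0 0;0 0 0 0 0 0 0;0 0 0 0 0 0 0")

```text
time_s: 10.3
eef_pos: [0.5712, -0.0169, 0.1383]
eef_rot: [-0.0, 1.0, -0.029, -0.0]
wrist_force: [-0.4, 0.0, 0.3]
opening: -0.001
```

>>> move_arm(rows="0 0 0.05 0 0 0 0;0 0 0.05 0 0 0 0;0 0 0.05 0 0 0 0;0 0 0 0 0 0 0")

```text
time_s: 10.7
eef_pos: [0.5713, -0.0177, 0.1374]
eef_rot: [-0.0, 1.0, -0.029, 0.0]
wrist_force: [-0.1, 1.1, 3.8]
opening: -0.002
```

>>> move_arm(rows="0 0 0.05 0 0 0 0;0 0 0 0 0 0 0")

```text
time_s: 10.9
eef_pos: [0.5714, -0.0177, 0.1373]
eef_rot: [-0.0, 1.0, -0.029, 0.0]
wrist_force: [-2.6, 2.5, 6.5]
opening: -0.001
```

Right is tight too: 6.5 N with no sinking. Now I'll move above the middle bar with the fingers partly open and check the alignment.

>>> move_arm(rows="0 0 -1 0 0 0 0;0 0 -4 0 0 0 0;0 0 -2 0 0 0 0.45;-2 -3 0 0 0 0 0.45;-2 -3 0 0 0 0 0.45;-2 -2.96 0 0 0 0 0.45;0 0 0 0 0 0 0.45;0 0 0 0 0 0 0.45;0 0 0 0 0 0 0.45")

```text
time_s: 11.8
eef_pos: [0.5174, 0.0744, 0.2071]
eef_rot: [0.0, 1.0, -0.03, 0.001]
wrist_force: [0.7, 0.4, 0.2]
opening: 0.45
```

Run:
```python
from bench import ctrl
from h import *
d=ctrl.camera("wrist"); cv2.imwrite("pics/w2.png",d["color"])
s=ctrl.camera("side");cv2.imwrite("pics/d2.png",cv2.resize(s["color"][100:300,220:440],None,fx=3,fy=3,interpolation=cv2.INTER_CUBIC))
o=ctrl.get_obs();print(o["eef_pos"],o["eef_rot"],o["opening"])
```

```text
[0.51733466 0.07418166 0.2067784 ] [ 1.10157838e-04  9.99547281e-01 -3.00855065e-02  2.87326998e-04] 0.4491977541660769
```

View pics/w2.png

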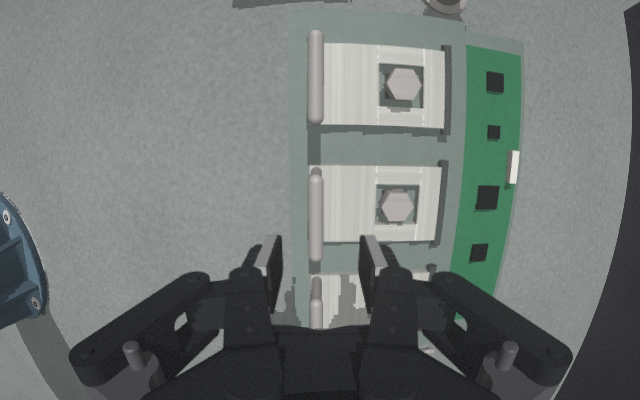

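View pics/d2.png

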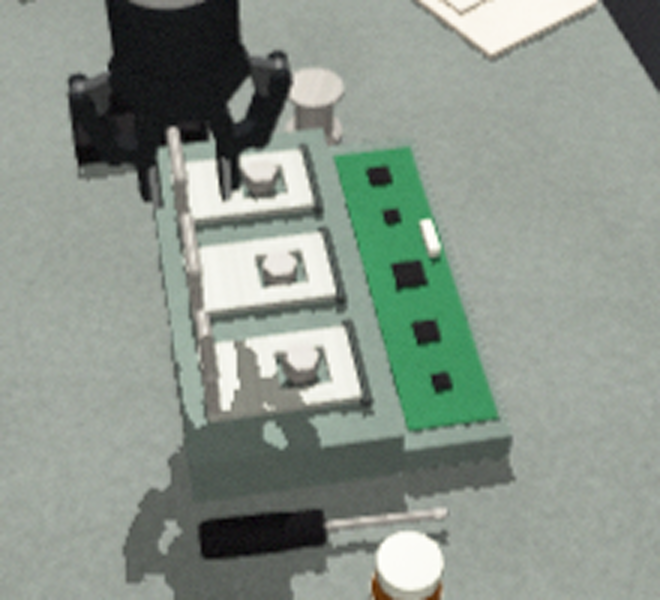

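The side view shows the middle head visibly lower than the other two. In the wrist view the middle bar is centred at about (316,217) and the left bar at (316,77).

Run:
```python
from bench import ctrl
from h import *
from scipy.spatial.transform import Rotation as Ro
d=ctrl.camera("wrist")
for n,u,v,z in [("bl",316,77,.088),("bm",316,217,.088),("hl",404,84,.065),("hm",398,206,.059)]: print(n,ray(d,u,v,z).round(4))
o=ctrl.get_obs();print(o["eef_pos"])
# arc rows from theta 0 to 52 deg, tilt 20
yaw=-.06; F=Ro.from_euler('z',yaw); h=np.array([.099,0,-.038]); 
L=.0539+.001
def pose(th,ph):
    b=h+Ro.from_euler('y',th).apply([-.099,0,.038])
    R=F*Ro.from_euler('y',ph)*Ro.from_euler('x',np.pi)
    return F.apply(b)-R.apply([0,0,L]),R
N=24; T=np.radians(53); P=np.radians(22)
p=[pose(T*i/N,P*i/N) for i in range(N+1)]
for i in range(N):
    (a,A),(b,B)=p[i],p[i+1]
    s=A.inv().apply(b-a)*100; r=np.degrees((A.inv()*B).as_rotvec()); print(s.round(2),r.round(2))
```

```text
bl [0.5215 0.1639 0.088 ]
bm [0.5159 0.0765 0.088 ]
hl [0.5816 0.1603 0.065 ]
hm [0.5767 0.0715 0.059 ]
[0.51720746 0.07418607 0.20663398]
[ 0.24  0.   -0.38] [ 0.   -0.92 -0.  ]
[ 0.25  0.   -0.37] [-0.   -0.92 -0.  ]
[ 0.26  0.   -0.37] [ 0.   -0.92  0.  ]
[ 0.27  0.   -0.37] [-0.   -0.92 -0.  ]
[ 0.28  0.   -0.36] [ 0.   -0.92  0.  ]
[ 0.28  0.   -0.36] [ 0.   -0.92 -0.  ]
[ 0.29  0.   -0.35] [-0.   -0.92 -0.  ]
[ 0.3   0.   -0.35] [ 0.   -0.92  0.  ]
[ 0.31  0.   -0.34] [-0.   -0.92 -0.  ]
[ 0.31  0.   -0.34] [-0.   -0.92 -0.  ]
[ 0.32  0.   -0.33] [ 0.   -0.92 -0.  ]
[ 0.33  0.   -0.33] [ 0.   -0.92 -0.  ]
[ 0.34  0.   -0.32] [ 0.   -0.92 -0.  ]
[ 0.34  0.   -0.32] [ 0.   -0.92 -0.  ]
[ 0.35  0.   -0.31] [-0.   -0.92 -0.  ]
[ 0.36  0.   -0.31] [ 0.   -0.92 -0.  ]
[ 0.37  0.   -0.3 ] [ 0.   -0.92  0.  ]
[ 0.37 -0.   -0.29] [ 0.   -0.92 -0.  ]
[ 0.38 -0.   -0.29] [ 0.   -0.92 -0.  ]
[ 0.38  0.   -0.28] [-0.   -0.92 -0.  ]
[ 0.39 -0.   -0.27] [ 0.   -0.92 -0.  ]
[ 0.4   0.   -0.27] [ 0.   -0.92 -0.  ]
[ 0.4  -0.   -0.26] [-0.   -0.92 -0.  ]
[ 0.41  0.   -0.25] [ 0.   -0.92 -0.  ]
```

>>> move_arm(rows="-0.1 -0.13 0 0 0 0 0.45;0 0 2 0 0 0 0.45;0 0 2 0 0 0 0.45;0 0 1.5 0 0 0 0.45;0 0 0.85 0 0 0 0.45;0 0 0 0 0 0 0.45;0 0 0 0 0 0 0.45")

```text
time_s: 12.65
eef_pos: [0.5161, 0.0763, 0.1435]
eef_rot: [-0.0, 1.0, -0.03, 0.0]
wrist_force: [0.4, 0.0, 0.8]
opening: 0.451
```

Run:
```python
from bench import ctrl
from h import *
s=ctrl.camera("side");cv2.imwrite("pics/d3.png",cv2.resize(s["color"][100:300,220:440],None,fx=3,fy=3,interpolation=cv2.INTER_CUBIC))
d=ctrl.camera("wrist"); cv2.imwrite("pics/w3.png",d["color"])
```

```text
(no output)
```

View pics/d3.png

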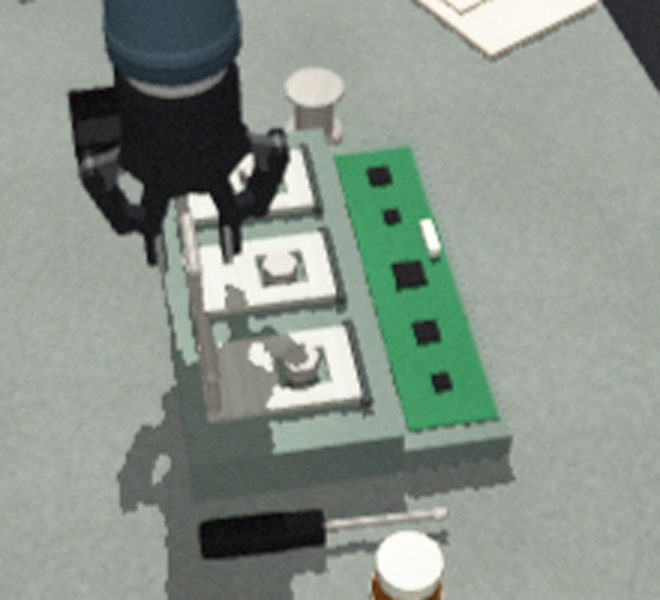

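View pics/w3.png

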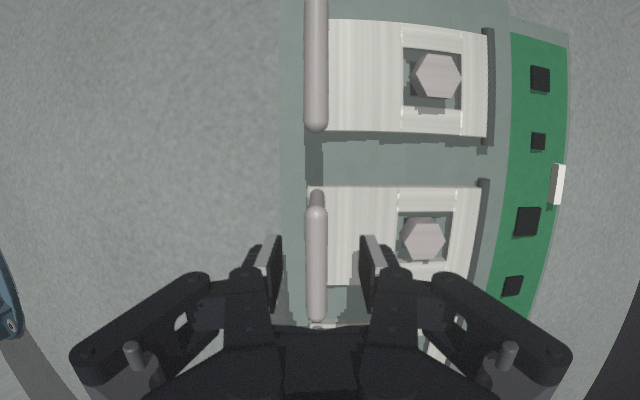

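The fingers straddle the middle bar, which runs through (316,260) midway between the pads at x 275 and 365. Closing now.

>>> move_arm(rows="0 0 0 0 0 0 0;0 0 0 0 0 0 0;0 0 0 0 0 0 0;0 0 0 0 0 0 0;0 0 0 0 0 0 0;0 0 0 0 0 0 0")

```text
time_s: 13.35
eef_pos: [0.5144, 0.0766, 0.1432]
eef_rot: [0.0, 1.0, -0.029, -0.002]
wrist_force: [-6.3, -1.5, 5.5]
opening: 0.089
```

>>> move_arm(rows="0.24 0 -0.38 0 -0.92 0 0;0.25 0 -0.37 0 -0.92 0 0;0.26 0 -0.37 0 -0.92 0 0;0.27 0 -0.37 0 -0.92 0 0;0 0 0 0 0 0 0")

```text
time_s: 13.85
eef_pos: [0.5247, 0.076, 0.1573]
eef_rot: [-0.001, 0.999, -0.029, -0.036]
wrist_force: [-8.2, 0.3, 0.3]
opening: 0.088
```

>>> move_arm(rows="0.22 0 -0.36 0 -0.92 0 0;0.24 0 -0.36 0 -0.92 0 0;0.26 0 -0.35 0 -0.92 0 0;0.28 0 -0.35 0 -0.92 0 0;0.3 0 -0.34 0 -0.92 0 0;0.31 0 -0.34 0 -0.92 0 0;0 0 0 0 0 0 0")

```text
time_s: 14.55
eef_pos: [0.5444, 0.0748, 0.1777]
eef_rot: [-0.002, 0.996, -0.029, -0.082]
wrist_force: [-7.9, 0.2, 4.3]
opening: 0.088
```

Run:
```python
from bench import ctrl
from h import *
s=ctrl.camera("side");cv2.imwrite("pics/d4.png",cv2.resize(s["color"][100:300,220:440],None,fx=3,fy=3,interpolation=cv2.INTER_CUBIC))
```

```text
(no output)
```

View pics/d4.png

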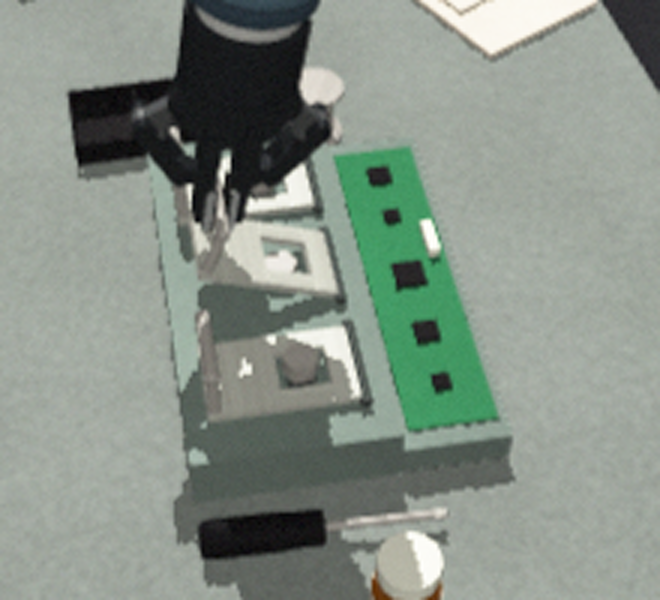

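The middle cap is lifting, with its bar in the fingers at about (220,195), and the other caps are shut. I'll continue along the arc.

>>> move_arm(rows="0.32 0 -0.33 0 -0.92 0 0;0.33 0 -0.33 0 -0.92 0 0;0.34 0 -0.32 0 -0.92 0 0;0.34 0 -0.32 0 -0.92 0 0;0.35 0 -0.31 0 -0.92 0 0;0.36 0 -0.31 0 -0.92 0 0;0.37 0 -0.3 0 -0.92 0 0;0 0 0 0 0 0 0")

```text
time_s: 15.4
eef_pos: [0.5727, 0.0731, 0.1951]
eef_rot: [-0.004, 0.99, -0.029, -0.138]
wrist_force: [-9.9, -0.2, 7.7]
opening: 0.095
```

>>> move_arm(rows="0.37 0 -0.29 0 -0.92 0 0;0.38 0 -0.29 0 -0.92 0 0;0.38 0 -0.28 0 -0.92 0 0;0.39 0 -0.27 0 -0.92 0 0;0.4 0 -0.27 0 -0.92 0 0;0.4 0 -0.26 0 -0.92 0 0;0.41 0 -0.25 0 -0.92 0 0;0 0 0 0 0 0 0;0 0 0 0 0 0 0")

```text
time_s: 16.3
eef_pos: [0.6051, 0.0711, 0.2058]
eef_rot: [-0.006, 0.981, -0.029, -0.191]
wrist_force: [-6.8, -0.2, 11.2]
opening: 0.093
```

```bash
cat > chk.py <<'E'
from bench import ctrl
from h import *
from scipy.spatial.transform import Rotation as Ro
import sys
k=sys.argv[1]
s=ctrl.camera("side");cv2.imwrite(f"pics/d{k}.png",cv2.resize(s["color"][100:300,220:440],None,fx=3,fy=3,interpolation=cv2.INTER_CUBIC))
s=ctrl.camera("scene");cv2.imwrite(f"pics/s{k}.png",cv2.resize(s["color"][100:320,220:490],None,fx=2.7,fy=2.7,interpolation=cv2.INTER_CUBIC))
o=ctrl.get_obs();q=o["eef_rot"];R=Ro.from_quat([*q[1:],q[0]])
g=o["eef_pos"]+R.apply([0,0,.0549]); print("grasp",g,o["wrist_force"],o["opening"],o["time_s"])
b0=np.array([.5145,.0766]);hx=b0+.099*np.array([.998,-.06])
dx=np.dot(g[:2]-hx,[.998,-.06]);dz=g[2]-.05
print("r",np.hypot(dx,dz),"theta deg",159.0-np.degrees(np.arctan2(dz,dx)))
E
python3 chk.py 5
```

```text
grasp [0.58445293 0.0723526  0.15487735] [-5.15507431 -0.69697003 10.40280648] 0.09098573577582078 16.4
r 0.10878445930121934 theta deg 53.59751670917501
```

View pics/d5.png

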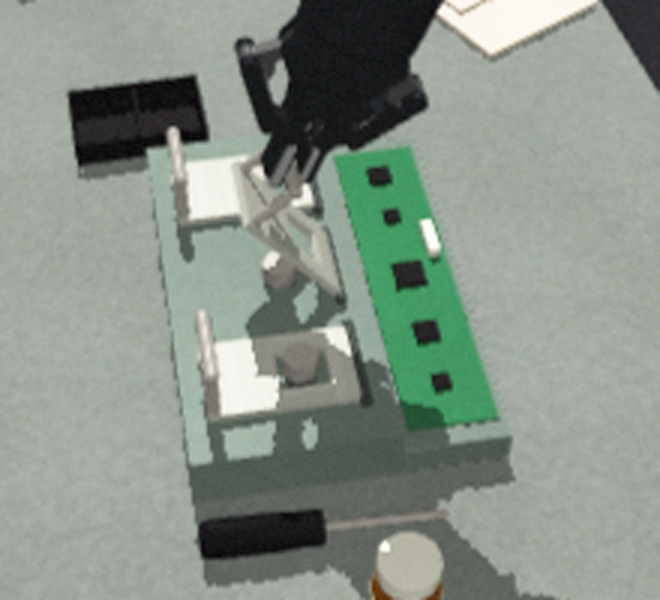

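View pics/s5.png

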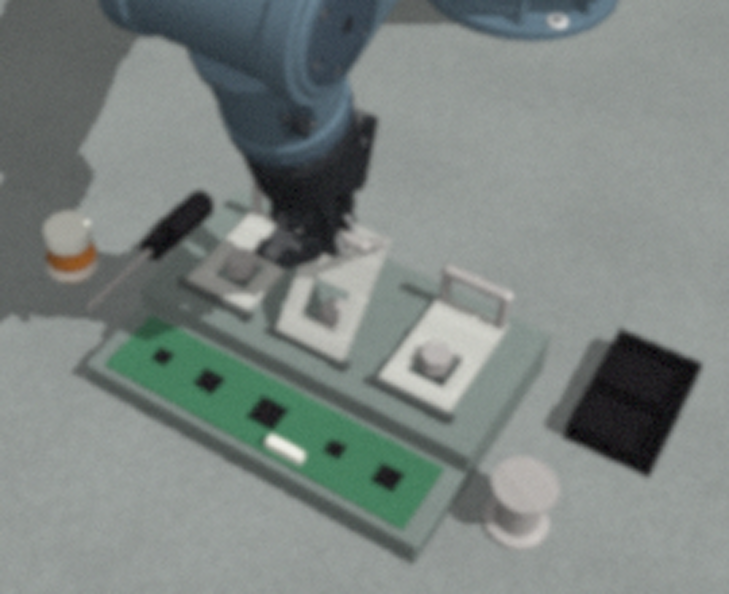

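Run:
```python
from bench import ctrl
from h import *
from scipy.spatial.transform import Rotation as Ro
for c,k,sc,off in(("side","d5",3,(220,100)),("scene","s5",2.7,(220,100))):
    d=ctrl.camera(c);K=np.array([[d["fx"],0,d["cx"]],[0,d["fy"],d["cy"]],[0,0,1]])
    im=cv2.imread(f"pics/{k}.png")
    F=Ro.from_euler('z',-.063); hg=np.array([.5764,.0715,.050])+F.apply([.0385,0,0])
    for th,col in((0,(0,0,0)),(45,(0,0,255)),(53,(255,0,0)),(60,(0,255,255))):
        P=np.array([[0,-.03,.003],[-.104,-.03,.003],[-.104,.03,.003],[0,.03,.003]])
        w=hg+F.apply(Ro.from_euler('y',th,degrees=True).apply(P))
        q=cv2.projectPoints(w,d["rvec"],d["tvec"],K,None)[0].reshape(-1,2)
        q=(q-off)*sc
        cv2.polylines(im,[q.round().astype(np.int32)],th!=0,col,1)
    cv2.imwrite(f"pics/{k}o.png",im)
```

```text
(no output)
```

View pics/d5o.png

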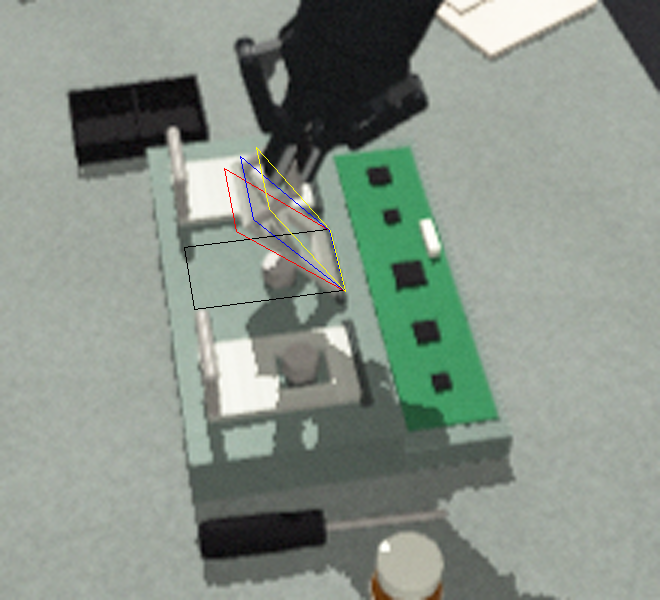

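View pics/s5o.png

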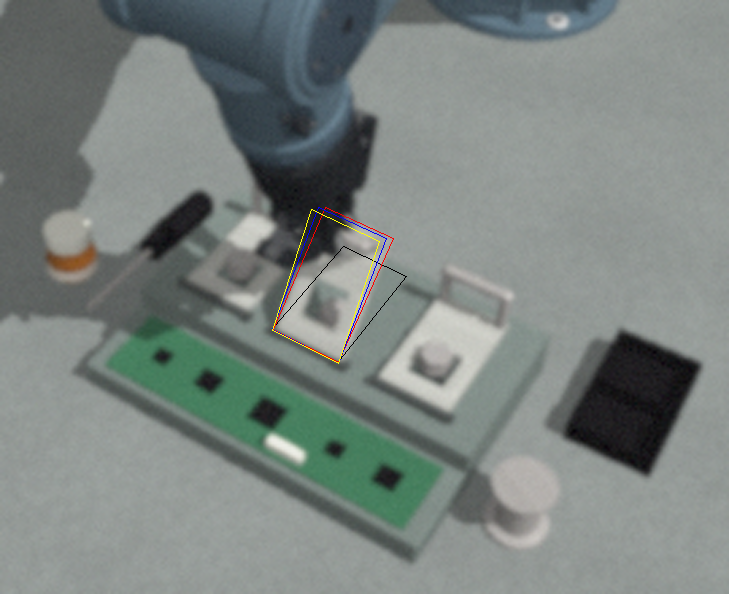

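>>> move_arm(rows="0.42 0 -0.3 0 -0.9 0 0;0.42 0 -0.28 0 -0.9 0 0;0.42 0 -0.26 0 -0.9 0 0;0 0 0 0 0 0 0;0 0 0 0 0 0 0;0 0 0 0 0 0 0;0 0 0 0 0 0 0")

```text
time_s: 17.2
eef_pos: [0.6193, 0.0703, 0.2075]
eef_rot: [-0.006, 0.976, -0.029, -0.215]
wrist_force: [-5.6, -0.4, 5.1]
opening: 0.089
```

```bash
python3 chk.py 6
```

```text
grasp [0.596287   0.07162441 0.1576832 ] [-6.42153853 -0.11487335  5.63665423] 0.0893987726906586 17.3
r 0.10902290083883008 theta deg 60.00856693331386
```

View pics/d6.png

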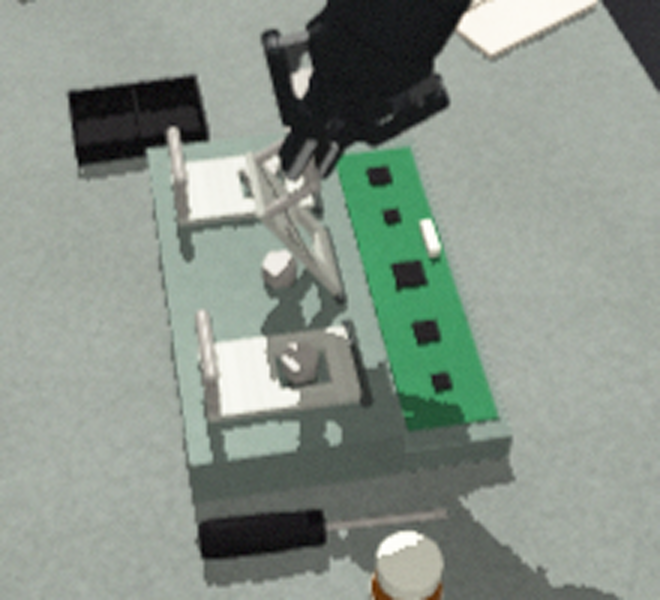

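>>> move_arm(rows="0 0 0 0 0 0 0;0 0 0 0 0 0 0;0 0 0 0 0 0 0;0 0 0 0 0 0 0;0 0 0 0 0 0 0;0 0 0 0 0 0 0;0 0 0 0 0 0 0;0 0 0 0 0 0 0;0 0 0 0 0 0 0;0 0 0 0 0 0 0")

```text
time_s: 18.3
eef_pos: [0.6193, 0.0703, 0.2075]
eef_rot: [-0.006, 0.976, -0.029, -0.215]
wrist_force: [-6.3, -0.2, 5.0]
opening: 0.085
```

The cap is steady at nearly 60°, and the grip held for 1 s with no change in pose. The other caps are shut and the bystanders are where they were. Handing in.

Run:
```python
from bench import ctrl
print(ctrl.hand_in())
```

```text
the job is handed in; nothing more can be done
None
```

The middle bolt is the loose one, and the gripper is holding its lock cap open at about 55–60°. I handed the job in at about 18 s of the 48 s allowed.

- **Taps, left to right:**
  - Left: about 7.6 N, did not sink.
  - Middle: sank about 6 mm, then bottomed out at about 8.9 N, slightly over the 5–8 N suggested.
  - Right: about 6.5 N, did not sink.
- **Cap angle:** the arm's position gave about 60°. I did not repeat the picture check at this angle. At an earlier arm estimate of 53.6°, the side picture gave about 50–53°, so the true angle may be a few degrees below 60° but is still above 45°.
- **Steadiness:** the pose and grip did not change during a 1 s wait before hand-in, and the wrist force was about 8 N.
- **Surroundings:** the side picture taken just before that wait shows the left and right caps shut. The tray, jar and driver look unmoved there. The spool is hidden behind the gripper in that picture, and I last saw it in place in the scene picture from the previous step.
- **Small disagreement:** the bar's distance from the hinge came out at 109 mm instead of 106 mm, which could be a slight offset of the bar in the pads or calibration error.

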